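# Hold the magnifier over the gem ring

### The arm

A 6-joint arm with a two-finger parallel gripper is mounted at the origin on the work surface. World frame = base frame: x ahead of the robot, y to its left, z up, the work surface at z = 0. Lengths are in m, angles in degrees, forces in N, time in s.
With the tool pointing down it reaches from about 0.3 to 0.75 m from the base axis. Payload 8.5 kg.
Tool frame: the origin (TCP) lies midway between the tips of the shut fingers; the grasp point (between the pads) lies 19 mm behind it; z points along the fingers, y is the line along which they close (so a half turn about z gives the same grasp; the last joint's range is limited). The gripper opens to 85 mm and grips with 20 to 120 N. Pads are 22 mm wide; open, the fingers measure 114 mm over their backs; the gripper's body (76 mm by 85 mm) begins 54 mm behind the grasp point. The pads swing forward as they close: fully open they stand 13 mm farther back than shut.
Start: joints at [-86.133, 21.807, 74.336, -0, 83.858, -12.336], TCP at [0.153, -0.528, 0.231] pointing down, gripper open.
Joint ranges: [-178.18, 178.18], [-50.72, 133.34], [12.68, 142.11], [-81.47, 261.47], [9.98, 163.14], [-165.26, 165.26]. Speed limits (degrees/s): [136.94, 136.94, 180, 180, 180, 180].

### API

Orientations are given as a 3x3 rotation matrix whose columns are the frame's x, y, z axes.
In Python, from rig import observe, optics, order, spotter gives the robot as it stands.
- The arm moves only by the tool move_arm, never from a script. Its argument "series" is text: rows parted by semicolons, each of 5 numbers parted by spaces: the shift along the tool's x, y, z in cm, then the turn about the tool's z in degrees, then the opening, from -1 (shut) to 1 (fully open). A call has 1 to 8 rows; each row is the pose to reach, as a shift and turn from the pose commanded when the call began, along the tool's axes at that moment; what a row does not reach only later rows make up. A row lasts 1/8 s, in which the tool goes at most 62.5 mm and 10.7 degrees, less where a joint would pass 70% of its speed; a pose out of reach is approached as far as the arm can. A call with a gripper value outside its range is refused whole. The fingers move at their own pace and stop on an object; "force" is the grip in N (left out, the last holds). Time passes only in rows, so rows that repeat a pose let the fingers close. It gives the time, the measured TCP pose, the force, the opening and the grip force at its end, in the units of the state.
- observe(): the state, without advancing time (a new reading comes with each control period).
- optics.get_image(name): name is "side" or "top"; returns a dict with "pixels" (480x640x3 uint8, blue, green, red), "camera_matrix" (3x3 intrinsics, pixels), "dist" ([k1, k2, p1, p2, k3] as OpenCV has them; the pictures are not rectified), "rvec" (rotation vector, rad) and "tvec" (3), from world to camera coordinates, as OpenCV has them. Camera axes: x right, y down, z forward; pixel columns grow to the right and rows downward; lengths in m; the calibration is good to about 2 mm. A picture is of the moment at which its call begins. There is no depth.
- order.close_job(): hands the job in; it is judged then, once.
Trained networks look in the newest picture that a camera, given by its name, has taken for a name from the list of things; names that differ only in an ending like _2 or _b are one class to them, and where a whole thing is asked for, a point or a joint stands for the part that bears it (a point fixed in the world has none). Each returns a list of dicts, best first, with "score" (0 to 1); they miss things now and then, are a little off and sometimes report something else, mostly with a low value. They report only what shows in the picture. A call takes as long as a camera call. They do not tell look-alikes from the thing itself.
- spotter.find_in(thing, camera): "point" ([x, y, z] in m, in world coordinates, good to about 4 mm: the middle of the surface that is visible of it).
- spotter.cut_out(thing, camera): "pixels" (480x640 bool, what is visible of it).
- spotter.mark_of(thing, camera): "point" ([x, y, z] in m, in world coordinates, good to about 4 mm: a listed point, or the origin of a listed thing).
The state is a dict: "time_s": time; "q": joint angles; "qvel": joint speeds; "joint_efforts": joint torques, N m; "position": TCP position; "tool_rot": TCP orientation; "ft_force": force on the tool from outside, world axes, zero at the start; "wrist_torque": the same for the moment, N m; "grip_width": finger opening in m; "gripper_force": force on a finger pad.
Only numpy, scipy, OpenCV 4.12 (cv2) and the standard library are available. Lean on these libraries where they do the work, as an engineer would, in place of code of your own. Each camera call takes 0.05 s, during which the arm holds its last target. There are 200 camera calls.

### The job

Get the gem ring ready to be looked at: lift the clear dust cover off its tray by the knob and stand it gently, rim down, on the rubber mat. Then take the hand magnifier by its handle, carry it over the things on the bench and hold it level with the lens centred over the ring's stone and its underside about 15 mm above the stone, touching neither ring nor tray and leaving the ring, the tray and the other things on the bench where they are. Finish while still holding the magnifier there, steady: do not put it down or let go.

Things in the scene. Friction and masses are not known exactly. Their poses are not given: they have to be found in the camera images.
- tray: loose round grey plastic dust tray, 110 mm across, 0.45 kg; its floor is 8 mm above the bench, with a rim 4 mm wide standing to 13 mm. It may be on the left (+y) or right (-y) side of the bench. Origin: centre of its underside; z up
- cover: clear plastic dust cover over the ring, an upside-down cup 92 mm across, 3 mm wall, 55 mm high without the knob, 51 mm clear height inside, 0.16 kg; it starts standing loose on the tray floor, centred within the rim. Lift it straight up at least 50 mm to clear the ring. Origin: centre of its open lower rim; z up
- knob (a point): middle of the black knob on top of the cover, on its axis, 70 mm above the cover's lower rim. The knob is a short upright cylinder 24 mm across from 63 to 79 mm above the rim, on a narrower neck 8 mm high; there is nothing else on the cover's top (55 mm)
- ring: gem ring (band 21 mm across, brass-coloured) held upright in a slot in a loose cork pad, 40 mm across and 16 mm high, standing on the tray floor under the cover, up to 10 mm off the tray's centre. 38 mm high over all, 0.10 kg. Origin: centre of the pad's underside; z up
- stone (a point): top of the ring's small green stone (8 mm across), the highest point of the ring, on the pad's axis, 38 mm above the pad's underside and 46 mm above the bench
- mat: black rubber mat fixed on the bench in front of the robot, 160 mm (x) by 180 mm (y) by 3 mm thick, empty at the start. Origin: centre of its underside, so its top is 3 mm above; z up
- magnifier: hand magnifier lying flat across the bench from the tray: lens head 64 mm across, 16 mm high; flat-sided black handle 100 mm long, 20 wide, 24 high. 0.15 kg, balances 70 mm behind the lens axis. Origin: on the lens axis, level with the handle's underside; z up; the handle runs along -x of this frame, 34 to 134 mm behind the lens axis, lying towards the robot within 30 degrees
- lens (a point): centre of the lens head's underside: 4 mm above the magnifier's origin along the lens axis (the handle's underside is 4 mm lower than the head's)
- grip (a point): middle of the handle's thickness, 85 mm behind the lens axis, 12 mm above the handle's underside; a good place to grip, fingers closing across the 20 mm width
- rack: wooden rack with pliers standing up in it, fixed in the middle of the bench between the tray and the magnifier, 170 mm (x) by 90 mm (y), 140 mm high with the pliers. Origin: centre of its underside
- jar: small jar, 40 mm across, 42 mm high, standing beyond the tray (+x side). Origin: centre of its underside
- graver: graver with a wooden mushroom handle, 110 mm long, up to 25 mm high, lying crosswise on the robot's side of the tray. Origin: under it, 31 mm from the end of its handle; x along the tool to the point
- clamp: wooden ring clamp, 26 mm by 109 mm, 24 mm high, lying crosswise beyond the magnifier's lens. Origin: centre of its underside; y along its length
- block: square steel bench block, 62 by 62 by 20 mm, on the left (+y) part of the bench. Origin: centre of its underside
- hammer: hammer 210 mm long lying on the far left of the bench. Origin: under its middle; x along the handle to the head
- mandrel: tapered steel ring mandrel, 272 mm long, 25 mm high, lying about along x on the far right (-y) of the bench. Origin: under its middle; x along it to the thin end
Things that resemble listed ones, but are neither listed nor needed, are in the scene too. Of the things that look like the magnifier, the middle-sized one is meant.

How it is judged (in metres and radians):
On the way:
1. the cover stands rim down on the mat, let go (x of cover in the frame of mat between -0.05 and 0.05 m and y of cover in the frame of mat between -0.05 and 0.05 m and height (world z) of cover below 0.008 m and angle between cover's own z axis and vertical below 0.1 rad and contact force between cover and the fingers below 0.05 N and linear speed of cover below 0.02 m/s), for 0.2 s.
At the end, for the whole second after the job is handed in: Magnifier held by its handle, touching nothing else, still, level (0.15 rad), lens centred on the stone (10 mm), underside 7 to 25 mm above. Cover let go, upright on the mat (within 50 mm of its centre each way). Ring upright; it and tray within 15 mm, other things 20 mm, of their start (all of step 1 and horizontal distance between lens and stone below 0.01 m and z of lens in the frame of stone between 0.007 and 0.025 m and angle between magnifier's own z axis and vertical below 0.15 rad and contact force between magnifier and the fingers above 1 N and horizontal distance between the grasp point and lens above 0.045 m and linear speed of magnifier below 0.02 m/s and contact force between magnifier and ring below 0.05 N and contact force between magnifier and tray below 0.05 N and contact force between magnifier and cover below 0.05 N and contact force between magnifier and mat below 0.05 N and contact force between magnifier and rack below 0.05 N and contact force between magnifier and jar below 0.05 N and contact force between magnifier and graver below 0.05 N and contact force between magnifier and clamp below 0.05 N and contact force between magnifier and block below 0.05 N and contact force between magnifier and hammer below 0.05 N and contact force between magnifier and mandrel below 0.05 N and distance of each of stone, tray from where it was at the start of the episode below 0.015 m and angle between ring's own z axis and vertical below 0.1 rad and distance of each of jar, graver, clamp, block, hammer, mandrel from where it was at the start of the episode below 0.02 m); the arm keeps its last pose, push and grip.
It fails at once if the cover falls: it moves faster than 0.45 m/s with no finger on it (a drop of about 10 mm) (linear speed of cover above 0.45 m/s and contact force between cover and the fingers below 0.05 N).
It fails at once if the cover is banged down on the mat (over 40 N) (contact force between cover and mat above 40 N).
It fails at once if the magnifier touches the ring or the tray (contact force between magnifier and ring above 0.3 N or contact force between magnifier and tray above 0.3 N).
It fails at once if the ring or the tray is shifted more than 15 mm or the ring tipped (distance of any of stone, tray from where it was at the start of the episode above 0.015 m or angle between ring's own z axis and vertical above 0.3 rad).
It fails at once if another thing on the bench is shifted more than 20 mm or the rack struck (over 15 N) (distance of any of jar, graver, clamp, block, hammer, mandrel from where it was at the start of the episode above 0.02 m or contact force between rack and anything else above 15 N).
It also fails if it takes over 72 s, if anything falls off the work surface, if the arm or the gripper's body presses on something with over 40 N, if the wrist force passes 120 N, or if a joint passes its speed limit or range.

## Working session

There is one attempt and no reset: what is moved stays moved. The work goes in short steps, Python scripts to look and compute and a tool call to move; the robot and the scene stay as the last step left them, time stands still between calls to the robot, and variables do not carry over. Pictures are saved under pics/ and viewed, at most 10 in all, crops included, and the job is handed in when it is done.

Besides the shell and the picture viewer there is one more tool, called as a command line: name --argument value ..., lists and objects as JSON in quotes. move_arm: Moves the arm, as the interface text tells. Its arguments: {"type":"object","properties":{"series":{"type":"string"},"force":{"type":"number"}},"required":["series"]}

```bash
mkdir -p pics; ls; cat > h.py <<'E'
import numpy as np, cv2
from rig import observe, optics, order, spotter
def ray(im,uv,z):
    K=np.array(im["camera_matrix"],float);d=np.array(im["dist"],float)
    R=cv2.Rodrigues(np.array(im["rvec"],float))[0];t=np.array(im["tvec"],float).ravel()
    p=cv2.undistortPoints(np.array(uv,float).reshape(-1,1,2),K,d).reshape(-1,2)
    o=-R.T@t; D=np.c_[p,np.ones(len(p))]@R
    return o+D*((z-o[2])/D[:,2])[:,None]
def proj(im,P):
    return cv2.projectPoints(np.array(P,float).reshape(-1,3),np.array(im["rvec"],float),np.array(im["tvec"],float),np.array(im["camera_matrix"],float),np.array(im["dist"],float))[0].reshape(-1,2)
def rel(P,q=None):
    """world pos -> shift in tool axes, cm"""
    s=observe();R=np.array(s["tool_rot"]);return np.round(R.T@(np.array(P)-np.array(s["position"]))*100,2)
E
python3 - <<'E'
from h import *
np.set_printoptions(precision=4,suppress=True)
s=observe();print(s["time_s"],s["position"],s["tool_rot"],s["grip_width"])
for c in("top","side"):
    im=optics.get_image(c);cv2.imwrite(f"pics/{c}0.png",im["pixels"])
    R=cv2.Rodrigues(np.array(im["rvec"]))[0];print(c,-R.T@np.array(im["tvec"]).ravel())
for c in("top","side"):
  for n in("tray","cover","knob","stone","mat","magnifier","lens","grip","rack","jar","graver","clamp","block","hammer","mandrel"):
    print(c,n,[(np.round(r["point"],3).tolist(),round(r["score"],2)) for r in spotter.mark_of(n,c)][:4])
E
```

```text
pics
0.0 [ 0.1534 -0.5279  0.2307] [[ 0.9603  0.279  -0.0001]
 [ 0.279  -0.9603  0.0015]
 [ 0.0003 -0.0014 -1.    ]] 0.085431983716352
top [0.3121 0.0269 1.1346]
side [ 0.1745 -0.8806  0.8799]
top tray []
top cover [([0.541, -0.267, 0.009], 0.86), ([0.516, -0.494, 0.0], 0.32)]
top knob [([0.542, -0.27, 0.081], 0.82)]
top stone []
top mat [([0.431, -0.023, 0.0], 0.72), ([0.633, 0.223, 0.004], 0.71), ([0.542, -0.268, 0.083], 0.44)]
top magnifier [([0.194, 0.195, -0.0], 0.76), ([0.555, 0.252, -0.001], 0.7), ([0.402, 0.438, -0.003], 0.61)]
top lens [([0.192, 0.2, 0.007], 0.82), ([0.56, 0.252, 0.004], 0.77)]
top grip [([0.479, 0.279, 0.012], 0.97), ([0.299, 0.258, 0.017], 0.83), ([0.427, 0.386, 0.007], 0.67), ([0.453, 0.548, -0.001], 0.43)]
top rack [([0.668, -0.015, -0.002], 0.69)]
top jar [([0.629, -0.225, -0.002], 0.52)]
top graver [([0.456, -0.31, 0.003], 0.5)]
top clamp [([0.635, 0.22, 0.002], 0.87), ([0.432, -0.025, 0.0], 0.28)]
top block [([0.607, 0.443, -0.002], 0.8), ([0.476, 0.279, 0.013], 0.51), ([0.631, -0.226, -0.0], 0.26)]
top hammer [([0.45, 0.545, -0.002], 0.65), ([0.543, -0.27, 0.083], 0.44)]
top mandrel [([0.516, -0.495, -0.001], 0.96)]
side tray []
side cover [([0.54, -0.272, 0.011], 0.75)]
side knob [([0.54, -0.269, 0.076], 0.87), ([0.426, -0.023, 0.001], 0.61)]
side stone []
side mat [([0.43, -0.022, -0.0], 0.69)]
side magnifier [([0.397, 0.44, -0.001], 0.62)]
side lens [([0.395, 0.435, -0.001], 0.6), ([0.557, 0.252, -0.002], 0.56)]
side grip [([0.476, 0.28, 0.015], 0.97), ([0.298, 0.255, 0.016], 0.77), ([0.421, 0.387, 0.014], 0.47)]
side rack [([0.668, -0.013, -0.001], 0.65)]
side jar [([0.634, -0.225, -0.002], 0.67)]
side graver [([0.462, -0.311, 0.002], 0.69)]
side clamp [([0.634, 0.218, 0.0], 0.71), ([0.54, -0.269, 0.074], 0.46)]
side block [([0.605, 0.447, -0.004], 0.85)]
side hammer [([0.45, 0.545, -0.0], 0.58)]
side mandrel [([0.515, -0.495, -0.001], 0.66)]
```

View pics/top0.png

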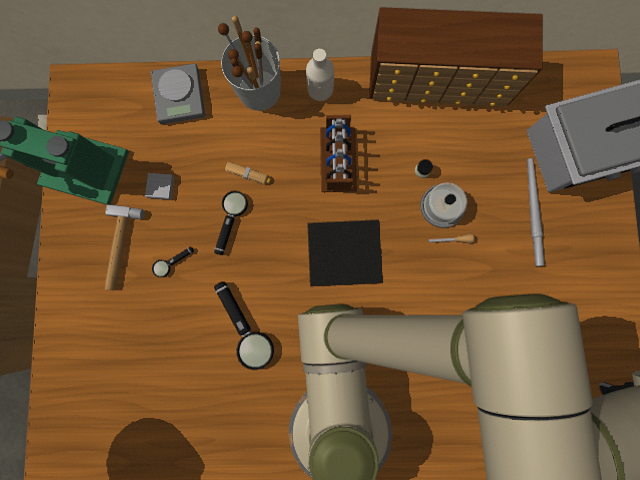

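View pics/side0.png

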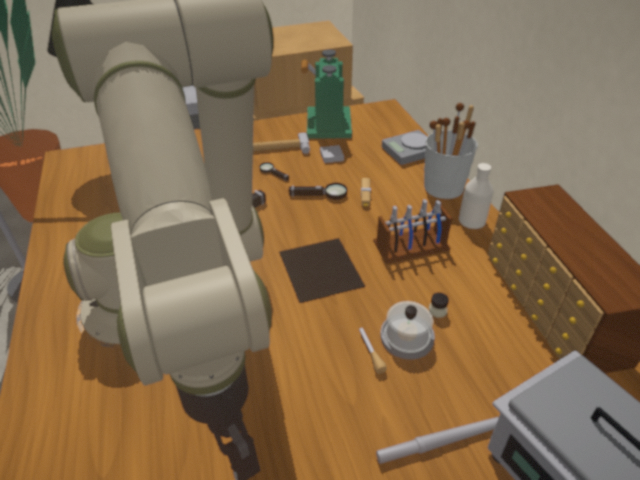

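The top view shows three magnifiers. The middle-sized one has its lens at px (235,204) and its grip near (222,238), so world ≈ (0.557, 0.252) and (0.477, 0.280). The cover is at (447,203) on the right, and the mat at (345,253). The side view agrees. I'll go above the knob and turn to yaw 0.

move_arm --series "5.6 -1.8 0.4 2 1;11.1 -3.5 0.8 4 1;16.7 -5.3 1.2 6 1;22.2 -7 1.5 8 1;27.8 -8.8 1.9 10 1;33.3 -10.5 2.3 12 1;38.9 -12.3 2.7 14 1;44.4 -14 3.1 16.2 1" --force 40

```text
time_s: 2.6
position: [0.5423, -0.2685, 0.2003]
tool_rot: [[1.0, -0.001, 0.0], [-0.001, -1.0, -0.0], [0.0, 0.0, -1.0]]
ft_force: [-1.0, -0.6, 0.5]
grip_width: 0.0855
gripper_force: 0.0
```

move_arm --series "0 0 0 0 1;0 0 0 0 1"

```text
time_s: 2.85
position: [0.5405, -0.27, 0.2002]
tool_rot: [[1.0, 0.0, -0.0], [0.0, -1.0, -0.0], [-0.0, 0.0, -1.0]]
ft_force: [0.3, -0.1, 0.0]
grip_width: 0.0851
gripper_force: 0.0
```

```bash
python3 - <<'E'
from h import *
s=observe();print(s["time_s"],s["position"],np.round(s["tool_rot"],4).tolist(),np.round(s["q"],1))
ps=[]
for c in("top","side"):
    im=optics.get_image(c)
    for n in("knob","cover"):
        print(c,n,[(np.round(r["point"],4).tolist(),round(r["score"],2)) for r in spotter.mark_of(n,c)][:2])
    if c=="side": cv2.imwrite("pics/side1.png",im["pixels"][200:440,250:570].repeat(2,0).repeat(2,1))
print(rel([.541,-.2695,.068]))
E
```

```text
2.85 [ 0.54049377 -0.269971    0.20022265] [[1.0, 0.0005, -0.0004], [0.0005, -1.0, -0.0001], [-0.0004, 0.0001, -1.0]] [-37.7  28.6  68.3  -0.   83.2  52.2]
top knob []
top cover [([0.5426, -0.2716, 0.0087], 0.8)]
side knob [([0.5405, -0.2667, 0.0731], 0.83)]
side cover [([0.5368, -0.2705, 0.0117], 0.77)]
[ 0.08 -0.11 13.26]
```

move_arm --series "0 0 4 0 1;0 0 7 0 1;0 0 9.5 0 1;0 0 11.5 0 1;0 0 12.5 0 1;0 0 13.2 0 1;0 0 13.2 0 1;0 0 13.2 0 1"

```text
time_s: 4.15
position: [0.541, -0.27, 0.069]
tool_rot: [[1.0, 0.0, 0.001], [0.0, -1.0, -0.001], [0.001, 0.001, -1.0]]
ft_force: [1.4, 0.2, 0.5]
grip_width: 0.0855
gripper_force: 0.0
```

move_arm --series "0 0 0 0 0.3;0 0 0 0 0;0 0 0 0 -0.2;0 0 0 0 -0.4;0 0 0 0 -0.6;0 0 0 0 -0.8;0 0 0 0 -1;0 0 0 0 -1"

```text
time_s: 5.15
position: [0.5408, -0.2698, 0.0685]
tool_rot: [[1.0, 0.0, 0.0], [0.0, -1.0, -0.0], [0.0, 0.0, -1.0]]
ft_force: [-1.5, 1.2, 4.4]
grip_width: 0.0223
gripper_force: 39.5
```

move_arm --series "0 0 -0.4 0 -1;0 0 -1.2 0 -1;0 0 -2.4 0 -1;0 0 -4 0 -1;0 0 -6 0 -1;0 0 -8.5 0 -1;0 0 -11 0 -1;0 0 -12 0 -1"

```text
time_s: 6.15
position: [0.5411, -0.27, 0.1906]
tool_rot: [[1.0, 0.0, 0.003], [0.0, -1.0, -0.002], [0.003, 0.002, -1.0]]
ft_force: [-0.4, 0.9, -1.7]
grip_width: 0.0223
gripper_force: 39.3
```

```bash
python3 - <<'E'
from h import *
for c in("side","top"):
    im=optics.get_image(c)
    for n in("knob","cover","stone","mat"):
        print(c,n,[(np.round(r["point"],4).tolist(),round(r["score"],2)) for r in spotter.mark_of(n,c)][:2])
    if c=="side": cv2.imwrite("pics/side2.png",cv2.resize(im["pixels"][200:440,250:570],None,fx=2,fy=2))
s=observe();print(s["time_s"],s["position"],s["ft_force"],s["grip_width"],np.round(s["tool_rot"],4).tolist())
E
```

```text
side knob [([0.5406, -0.2684, 0.1983], 0.64)]
side cover [([0.5417, -0.271, 0.1315], 0.85), ([0.5395, -0.2666, 0.196], 0.68)]
side stone [([0.5401, -0.2686, 0.0459], 0.82)]
side mat [([0.4285, -0.0196, 0.0005], 0.9), ([0.5127, -0.4942, -0.0012], 0.75)]
top knob []
top cover []
top stone []
top mat [([0.6355, 0.2185, 0.0031], 0.44)]
6.65 [ 0.54065838 -0.26973803  0.18780448] [-0.01375231 -0.31309023 -1.56620226] 0.022225593850570116 [[1.0, 0.0, -0.0008], [0.0, -1.0, 0.0006], [-0.0008, -0.0006, -1.0]]
```

View pics/side2.png

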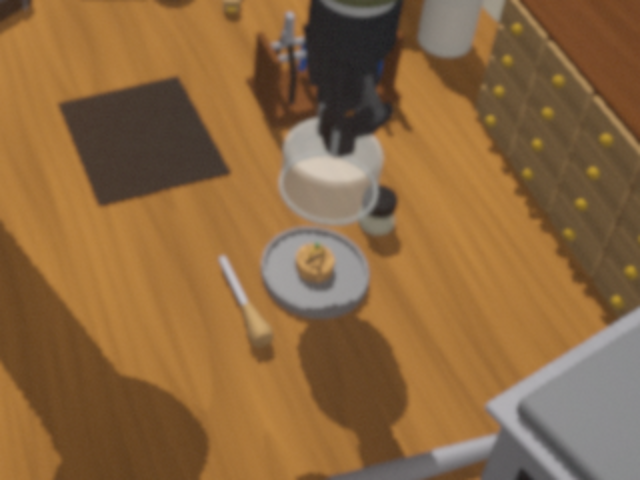

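The cover is off: it hangs clear of the tray, and the ring stands upright on it with its stone at crop px (318,245). Now I'll carry the cover to the mat.

move_arm --series "-0.6 -1.3 0 0 -1;-1.8 -4 0 0 -1;-3.6 -8 0 0 -1;-5.6 -12.4 0 0 -1;-7.5 -16.8 0 0 -1;-9.3 -20.8 0 0 -1;-10.5 -23.4 0 0 -1;-11.1 -24.8 0 0 -1"

```text
time_s: 7.65
position: [0.4287, -0.0203, 0.1885]
tool_rot: [[1.0, 0.001, 0.0], [0.001, -1.0, -0.0], [0.0, 0.0, -1.0]]
ft_force: [0.0, 0.0, -1.0]
grip_width: 0.022
gripper_force: 39.4
```

move_arm --series "0 0 1 0 -1;0 0 3 0 -1;0 0 5 0 -1;0 0 7 0 -1;0 0 9 0 -1;0 0 10.5 0 -1;0 0 11.2 0 -1;0 0 11.2 0 -1"

```text
time_s: 8.65
position: [0.4298, -0.0222, 0.0759]
tool_rot: [[1.0, -0.001, -0.001], [-0.001, -1.0, 0.0], [-0.001, -0.0, -1.0]]
ft_force: [0.2, 0.9, -1.3]
grip_width: 0.022
gripper_force: 39.4
```

```bash
python3 - <<'E'
from h import *
for c in("side","top"):
    im=optics.get_image(c)
    for n in("knob","cover","stone"):
        print(c,n,[(np.round(r["point"],4).tolist(),round(r["score"],2)) for r in spotter.mark_of(n,c)][:2])
    if c=="side": cv2.imwrite("pics/side3.png",cv2.resize(im["pixels"][180:420,210:530],None,fx=2,fy=2))
s=observe();print(s["time_s"],s["position"],s["ft_force"],s["grip_width"])
E
```

```text
side knob [([0.4303, -0.0193, 0.0833], 0.6), ([0.4301, -0.0221, -0.001], 0.45)]
side cover [([0.4293, -0.0211, 0.0174], 0.69), ([0.666, -0.0112, -0.0038], 0.19)]
side stone [([0.5391, -0.2706, 0.0464], 0.53)]
top knob []
top cover []
top stone []
9.05 [ 0.42984936 -0.02180366  0.0765636 ] [-0.43867388 -0.07721547 -1.83146033] 0.02227628784801333
```

View pics/side3.png

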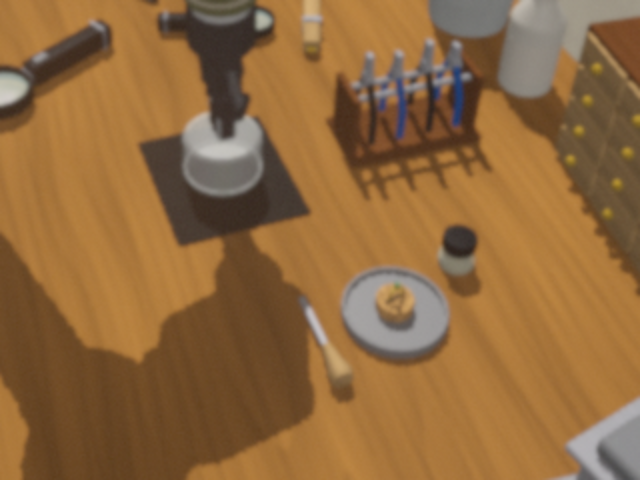

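The cover hangs about 13 mm above the mat, centred on it (crop px (223,155)). I'll creep down to contact.

move_arm --series "0 0 0.3 0 -1;0 0 0.6 0 -1;0 0 0.8 0 -1;0 0 0.95 0 -1;0 0 1.05 0 -1;0 0 1.15 0 -1;0 0 1.2 0 -1;0 0 1.2 0 -1"

```text
time_s: 10.05
position: [0.4298, -0.0218, 0.0643]
tool_rot: [[1.0, 0.0, 0.0], [0.0, -1.0, -0.0], [0.0, 0.0, -1.0]]
ft_force: [-1.0, -0.3, -1.1]
grip_width: 0.022
gripper_force: 39.4
```

move_arm --series "0 0 0.05 0 -1;0 0 0.1 0 -1;0 0 0.15 0 -1;0 0 0.15 0 -1"

```text
time_s: 10.55
position: [0.4298, -0.0218, 0.0635]
tool_rot: [[1.0, 0.0, 0.001], [0.0, -1.0, -0.0], [0.001, 0.0, -1.0]]
ft_force: [-3.0, 0.5, 8.1]
grip_width: 0.0221
gripper_force: 40.4
```

move_arm --series "0 0 0 0 -0.3;0 0 0 0 0;0 0 0 0 0.3;0 0 0 0 0.6;0 0 0 0 1;0 0 0 0 1"

```text
time_s: 11.3
position: [0.4298, -0.0218, 0.0628]
tool_rot: [[1.0, 0.0, 0.0], [0.0, -1.0, 0.0], [0.0, -0.0, -1.0]]
ft_force: [-0.6, -0.8, -0.3]
grip_width: 0.0853
gripper_force: 0.0
```

move_arm --series "0 0 -0.5 0 1;0 0 -2 0 1;0 0 -5 0 1;0 0 -9 0 1;0 0 -13 0 1;0 0 -14 0 1"

```text
time_s: 12.05
position: [0.4304, -0.022, 0.2052]
tool_rot: [[1.0, 0.0, 0.004], [0.0, -1.0, -0.001], [0.004, 0.001, -1.0]]
ft_force: [0.1, -0.6, -0.5]
grip_width: 0.0852
gripper_force: 0.0
```

```bash
python3 - <<'E'
from h import *
for c in("side","top"):
    im=optics.get_image(c)
    for n in("knob","cover","stone","ring","lens","grip","magnifier"):
        print(c,n,[(np.round(r["point"],4).tolist(),round(r["score"],2)) for r in spotter.mark_of(n,c)][:4])
    if c=="top":
        for r in spotter.cut_out("magnifier",c):
            m=np.array(r["pixels"]);v,u=np.nonzero(m);print("mask",r["score"],m.sum(),u.mean(),v.mean(),u.min(),u.max(),v.min(),v.max())
        cv2.imwrite("pics/top3.png",cv2.resize(im["pixels"][160:310,130:330],None,fx=4,fy=4))
s=observe();print(s["time_s"],s["position"],s["ft_force"],s["grip_width"])
E
```

```text
side knob [([0.4285, -0.02, 0.0697], 0.83)]
side cover [([0.4282, -0.0236, 0.0042], 0.94), ([0.5571, 0.252, -0.0034], 0.21)]
side stone [([0.5141, -0.4951, -0.0009], 0.74), ([0.54, -0.2681, 0.0458], 0.65)]
side ring [([0.5463, -0.2633, 0.0055], 0.79), ([0.558, 0.2495, 0.0018], 0.59), ([0.6034, 0.4525, -0.004], 0.48)]
side lens [([0.1929, 0.1993, 0.0092], 0.82), ([0.5576, 0.2513, -0.0015], 0.6), ([0.3936, 0.4364, -0.001], 0.59), ([0.5424, -0.2656, 0.0058], 0.38)]
side grip [([0.4237, 0.3857, 0.0091], 0.74), ([0.4789, 0.2818, 0.0141], 0.72), ([0.2987, 0.2569, 0.0163], 0.66)]
side magnifier [([0.5576, 0.25, 0.0022], 0.85), ([0.194, 0.1976, -0.0001], 0.76), ([0.3988, 0.4389, 0.0006], 0.58)]
top knob [([0.4319, -0.0217, 0.0778], 0.89)]
top cover [([0.4315, -0.0234, 0.0038], 0.95)]
top stone [([0.5417, -0.2671, 0.0444], 0.51)]
top ring [([0.5403, -0.2679, 0.0079], 0.69)]
top lens [([0.5595, 0.2508, 0.0046], 0.82), ([0.3956, 0.4383, 0.0057], 0.81), ([0.1957, 0.1976, 0.0034], 0.63), ([0.4288, -0.0208, 0.078], 0.56)]
top grip [([0.4303, 0.3867, 0.01], 0.98), ([0.4762, 0.2783, 0.0103], 0.84), ([0.3014, 0.2546, 0.0133], 0.69)]
top magnifier [([0.5548, 0.2554, -0.0027], 0.76), ([0.1957, 0.1956, 0.0009], 0.73), ([0.4001, 0.4391, -0.0029], 0.55)]
mask 0.73 919 229.689880304679 216.79978237214362 215 247 190 254
mask 0.64 478 168.16108786610877 263.3430962343096 151 193 246 277
mask 0.63 1931 245.09787674779906 332.6882444329363 214 273 281 370
12.9 [ 0.4297608  -0.02181374  0.20281513] [ 0.25823115 -0.67699088  0.20010284] 0.08564426165153839
```

View pics/top3.png

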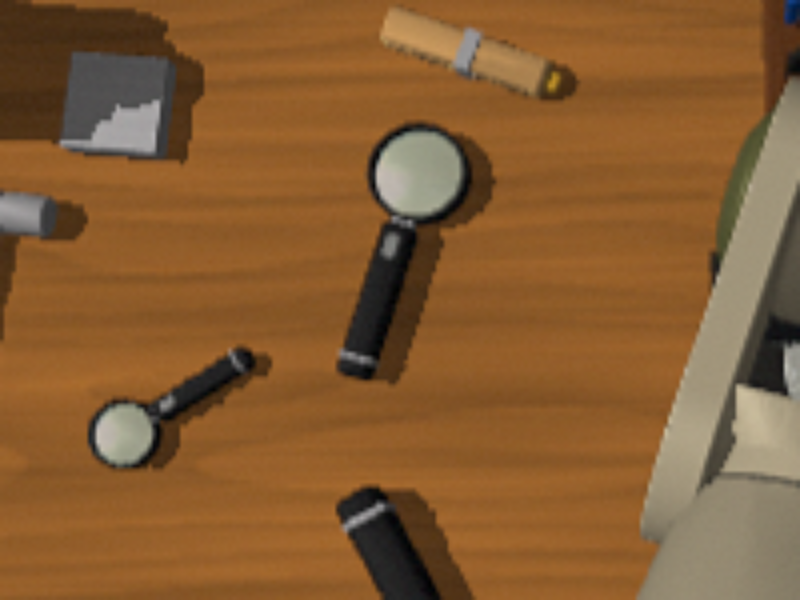

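Crop view: the target magnifier has its lens at crop px (420,173) and handle end centre at (357,370). It has free space on both sides for the fingers.

```bash
python3 - <<'E'
from h import *
im=optics.get_image("top")
L=ray(im,[[235,203.25]],.019)[0];E=ray(im,[[219.2,252.3]],.022)[0];S=ray(im,[[230,216.2]],.024)[0]
m=[np.array(r["pixels"]) for r in spotter.cut_out("magnifier","top")]
m=min(m,key=lambda a:abs(np.argwhere(a).mean(0)-[217,230]).sum())
v,u=np.nonzero(m);P=ray(im,np.c_[u,v],.02)
for w in(L,E,S):print(np.round(w,4))
far=P[np.linalg.norm(P[:,:2]-L[:2],axis=1)>.045][:,:2]
vec=np.linalg.svd(far-far.mean(0))[2][0];vec*=-np.sign(vec[0])
print("axis from mask",np.degrees(np.arctan2(vec[1],vec[0])),far.mean(0),"from L", np.degrees(np.arctan2(*(far.mean(0)-L[:2])[::-1])), "E-L",np.degrees(np.arctan2(*(E-L)[:2][::-1])),np.linalg.norm(E-L),np.linalg.norm(far-L[:2],axis=1).max())
d=(far.mean(0)-L[:2]);d/=np.linalg.norm(d);G=L[:2]+.085*d;print("grip",G,rel([*G,.2]),rel([*G,.02]))
E
```

```text
[0.5547 0.2479 0.019 ]
[0.4319 0.2854 0.022 ]
[0.5212 0.2591 0.024 ]
axis from mask 163.613347291883 [0.46977123 0.27691015] from L 161.11965686733726 E-L 162.99702387996757 0.12846493853477814 0.1339310393841329
grip [0.47430031 0.27536124] [  4.46 -29.72   0.28] [  4.46 -29.72  18.28]
```

move_arm --series "0.4 -2 0 2 1;1.2 -7 0 4 1;1.9 -12 0 7 1;2.6 -17 0 10 1;3.4 -22 0 13 1;4 -26 0 16 1;4.6 -29 0 18 1;4.6 -30 0 18 1"

```text
time_s: 14.0
position: [0.4757, 0.2794, 0.2025]
tool_rot: [[0.952, -0.307, -0.0], [-0.307, -0.952, -0.0], [-0.0, 0.0, -1.0]]
ft_force: [0.3, -0.4, -0.1]
grip_width: 0.085
gripper_force: 0.0
```

move_arm --series "0 0 2 0 1;0 0 5 0 1;0 0 8 0 1;0 0 11 0 1;0 0 13 0 1;0 0 14 0 1;0 0 14 0 1;0 0 14 0 1"

```text
time_s: 15.0
position: [0.4762, 0.2782, 0.0637]
tool_rot: [[0.951, -0.309, 0.001], [-0.309, -0.951, 0.0], [0.001, -0.001, -1.0]]
ft_force: [-0.4, -0.6, 0.5]
grip_width: 0.0854
gripper_force: 0.0
```

```bash
python3 - <<'E'
from h import *
for c in("side","top"):
    im=optics.get_image(c)
    for n in("lens","grip"):
        print(c,n,[(np.round(r["point"],4).tolist(),round(r["score"],2)) for r in spotter.mark_of(n,c)][:4])
    if c=="side": cv2.imwrite("pics/side4.png",cv2.resize(im["pixels"][110:260,220:420],None,fx=4,fy=4))
s=observe();print(s["time_s"],s["position"],s["ft_force"],np.round(s["tool_rot"],4).tolist(),np.round(s["q"],1))
print(rel([.476,.278,.004]))
E
```

```text
side lens [([0.1992, 0.1972, 0.0063], 0.87), ([0.5564, 0.2508, -0.0029], 0.64), ([0.3955, 0.4339, 0.0002], 0.54), ([0.5586, 0.2528, 0.0002], 0.44)]
side grip [([0.4796, 0.2786, 0.0152], 0.72), ([0.3003, 0.2548, 0.017], 0.69), ([0.4235, 0.3834, 0.0127], 0.68), ([0.429, -0.0237, -0.001], 0.19)]
top lens [([0.5601, 0.2546, 0.0046], 0.93), ([0.1959, 0.2007, 0.0066], 0.73)]
top grip [([0.2982, 0.2578, 0.017], 0.62), ([0.4754, 0.2791, 0.0098], 0.61), ([0.5387, -0.2683, -0.0037], 0.38)]
15.3 [0.47583572 0.27822873 0.06312438] [-0.93412285  1.03028154 -0.41036729] [[0.9511, -0.3089, 0.0005], [-0.3089, -0.9511, 0.0002], [0.0004, -0.0003, -1.0]] [ 18.   32.1  87.8  -0.   60.  126. ]
[0.02 0.02 5.91]
```

View pics/side4.png

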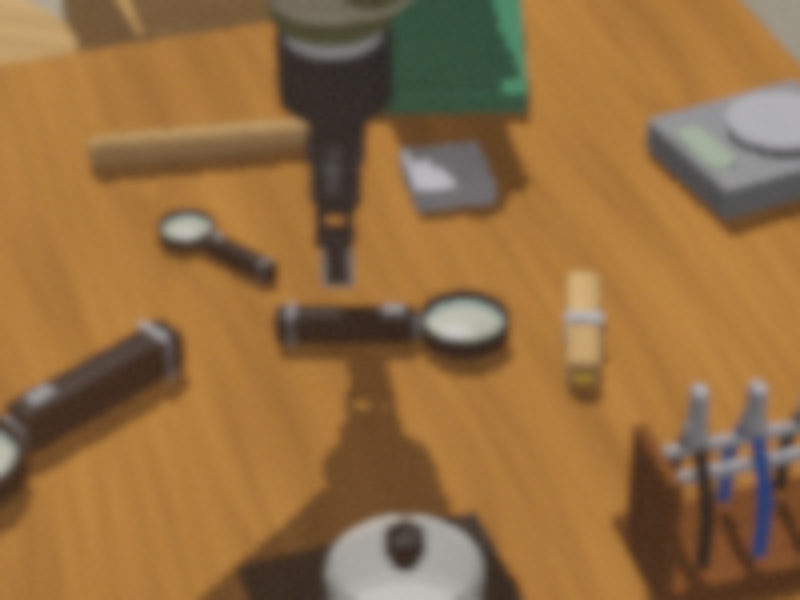

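The fingers (crop (338,270)) stand over the handle's middle, aligned across it. I'll go down and grip.

move_arm --series "0 0 1.5 0 1;0 0 3 0 1;0 0 4.2 0 1;0 0 5 0 1;0 0 5.5 0 1;0 0 5.8 0 1;0 0 5.8 0 1;0 0 5.8 0 1"

```text
time_s: 16.3
position: [0.4759, 0.2782, 0.0051]
tool_rot: [[0.951, -0.309, 0.001], [-0.309, -0.951, 0.0], [0.0, -0.0, -1.0]]
ft_force: [0.7, -0.1, 0.3]
grip_width: 0.0851
gripper_force: 0.0
```

move_arm --series "0 0 0 0 0.3;0 0 0 0 0;0 0 0 0 -0.2;0 0 0 0 -0.4;0 0 0 0 -0.6;0 0 0 0 -0.8;0 0 0 0 -1;0 0 0 0 -1"

```text
time_s: 17.3
position: [0.4758, 0.2782, 0.005]
tool_rot: [[0.951, -0.309, 0.0], [-0.309, -0.951, 0.0], [0.0, -0.0, -1.0]]
ft_force: [-1.2, -0.3, 3.3]
grip_width: 0.0189
gripper_force: 40.2
```

move_arm --series "0 0 0 0 -1;0 0 -0.5 0 -1;0 0 -2 0 -1;0 0 -5 0 -1;0 0 -9 0 -1;0 0 -14 0 -1;0 0 -19 0 -1;0 0 -21 0 -1" --force 70

```text
time_s: 18.3
position: [0.4761, 0.2784, 0.2188]
tool_rot: [[0.951, -0.309, 0.005], [-0.309, -0.951, 0.002], [0.004, -0.003, -1.0]]
ft_force: [0.6, -0.0, -2.2]
grip_width: 0.0185
gripper_force: 68.8
```

```bash
python3 - <<'E'
from h import *
for c in("side","top"):
    im=optics.get_image(c)
    for n in("lens","grip","stone"):
        print(c,n,[(np.round(r["point"],4).tolist(),round(r["score"],2)) for r in spotter.mark_of(n,c)][:4])
    if c=="side": cv2.imwrite("pics/side5.png",cv2.resize(im["pixels"][30:270,210:530],None,fx=2.5,fy=2.5))
s=observe();print(s["time_s"],s["position"],s["ft_force"],s["wrist_torque"],s["grip_width"],np.round(s["tool_rot"],4).tolist())
E
```

```text
side lens [([0.5539, 0.2541, 0.2141], 0.92), ([0.1939, 0.1954, 0.0085], 0.83), ([0.3968, 0.436, 0.0018], 0.64), ([0.558, 0.2514, 0.2141], 0.39)]
side grip [([0.2982, 0.2595, 0.0154], 0.88), ([0.4771, 0.2785, 0.2276], 0.7), ([0.4243, 0.3848, 0.0113], 0.69)]
side stone [([0.5436, -0.2686, 0.046], 0.86)]
top lens [([0.5573, 0.2519, 0.2159], 0.82), ([0.199, 0.2003, 0.0082], 0.59)]
top grip [([0.2996, 0.2558, 0.0161], 0.65), ([0.4747, 0.2795, 0.2198], 0.64)]
top stone [([0.5434, -0.268, 0.0408], 0.55)]
18.7 [0.47534894 0.27804508 0.21371695] [ 0.47645819  0.8241226  -1.64671142] [ 0.04023823  0.01169502 -0.00214835] 0.01865278160118997 [[0.951, -0.309, -0.0022], [-0.309, -0.9511, -0.0007], [-0.0019, 0.0013, -1.0]]
```

View pics/side5.png

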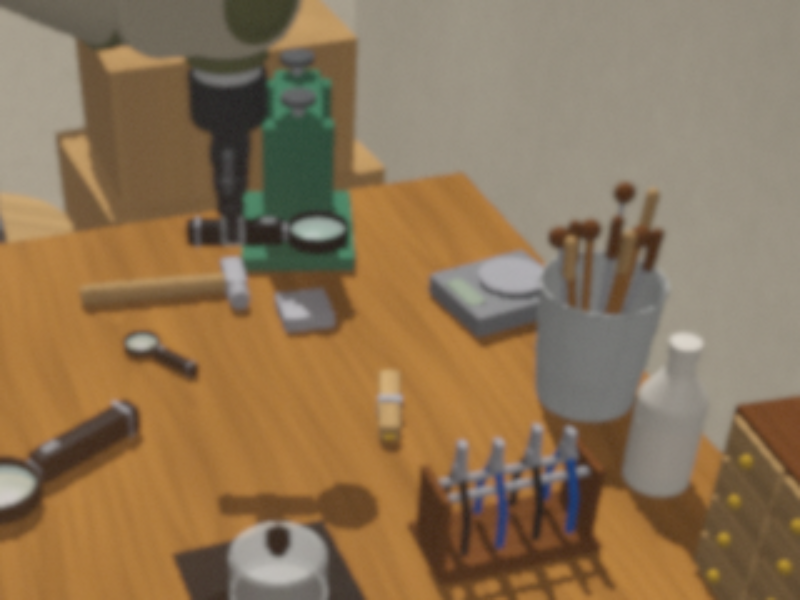

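The magnifier is held level (lens at crop px (318,230)). I'll carry it at 0.21 m, above the rack and cover.

move_arm --series "0.3 1 0 0 -1;0.9 3 0 0 -1;1.8 6 0 0 -1;2.8 9.5 0 0 -1;4 13.5 0 0 -1;5.1 17.5 0 0 -1;6.3 21.5 0 0 -1;7.5 25.5 0 0 -1"

```text
time_s: 19.7
position: [0.4678, 0.0107, 0.2147]
tool_rot: [[0.951, -0.309, -0.0], [-0.309, -0.951, -0.0], [-0.0, 0.0, -1.0]]
ft_force: [0.8, -1.0, -1.5]
grip_width: 0.0187
gripper_force: 68.8
```

move_arm --series "1.2 4 0 0 -1;2.3 8 0 0 -1;3.5 12 0 0 -1;4.5 15.5 0 0 -1;5.4 18.5 0 0 -1;6.3 21.5 0 0 -1;6.9 23.6 0 0 -1;7.1 24.4 0 0 -1"

```text
time_s: 20.7
position: [0.4601, -0.2425, 0.2146]
tool_rot: [[0.951, -0.31, -0.0], [-0.31, -0.951, 0.0], [-0.0, -0.0, -1.0]]
ft_force: [0.0, 1.4, -1.1]
grip_width: 0.0185
gripper_force: 68.8
```

move_arm --series "0 0 1 0 -1;0 0 3 0 -1;0 0 5 0 -1;0 0 7 0 -1;0 0 9 0 -1;0 0 10 0 -1;0 0 10 0 -1;0 0 10 0 -1"

```text
time_s: 21.7
position: [0.4607, -0.2415, 0.1154]
tool_rot: [[0.951, -0.309, 0.001], [-0.309, -0.951, -0.001], [0.001, 0.0, -1.0]]
ft_force: [0.0, -0.5, -1.1]
grip_width: 0.0184
gripper_force: 68.8
```

```bash
python3 - <<'E'
from h import *
for c in("side","top")*2:
    im=optics.get_image(c)
    for n in("lens","stone","tray","cover"):
        print(c,n,[(np.round(r["point"],4).tolist(),round(r["score"],2)) for r in spotter.mark_of(n,c) if r["point"][1]<0][:3])
    cv2.imwrite(f"pics/{c}6.png",cv2.resize(im["pixels"][200:400,300:500] if c=="side" else im["pixels"][140:290,370:520],(600,600)))
s=observe();print(s["time_s"],s["position"],s["ft_force"],s["grip_width"],np.round(s["tool_rot"],4).tolist())
E
```

```text
side lens [([0.5435, -0.268, 0.1101], 0.88)]
side stone [([0.5391, -0.2694, 0.0449], 0.58), ([0.5128, -0.4949, -0.0025], 0.18)]
side tray [([0.5408, -0.2689, 0.0015], 0.81), ([0.5137, -0.494, -0.0025], 0.2)]
side cover [([0.4296, -0.0214, 0.0046], 0.95)]
top lens [([0.5422, -0.267, 0.1157], 0.61), ([0.537, -0.268, 0.007], 0.39)]
top stone []
top tray [([0.5407, -0.2666, -0.0034], 0.59)]
top cover [([0.6283, -0.2228, 0.0006], 0.57), ([0.4326, -0.0218, 0.0023], 0.53)]
side lens [([0.5406, -0.2679, 0.1118], 0.57)]
side stone [([0.5394, -0.2696, 0.0437], 0.62)]
side tray [([0.5396, -0.2705, 0.0013], 0.97)]
side cover [([0.4281, -0.0205, 0.0083], 0.92)]
top lens [([0.5442, -0.2669, 0.1155], 0.53), ([0.5394, -0.2643, 0.1076], 0.4)]
top stone [([0.5133, -0.4948, -0.0015], 0.47), ([0.542, -0.2697, 0.0433], 0.36)]
top tray [([0.5405, -0.2698, -0.0031], 0.76)]
top cover [([0.4313, -0.0214, 0.0032], 0.55)]
22.7 [ 0.4604129  -0.24149373  0.1148274 ] [ 0.68162946 -1.23474281 -1.59103926] 0.018500984013969147 [[0.9511, -0.309, 0.0], [-0.309, -0.9511, 0.0], [-0.0, -0.0, -1.0]]
```

View pics/side6.png

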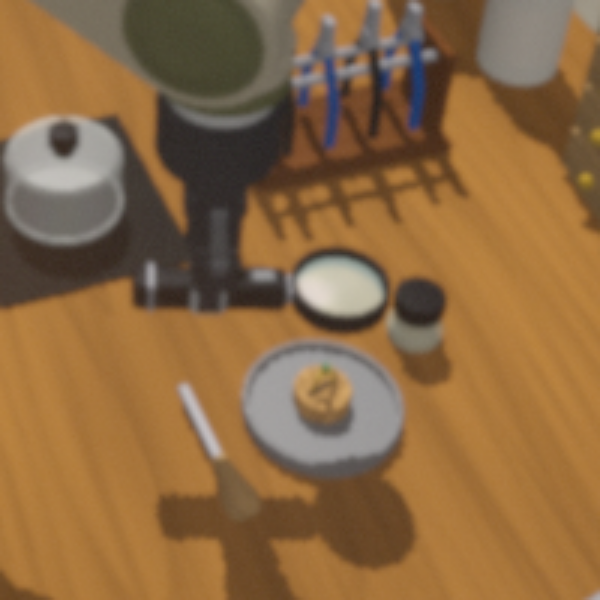

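The lens sits above the ring about 2 mm off centre, held level. I'll correct that and lower it.

move_arm --series "-0.1 0.2 0.6 0 -1;-0.1 0.2 1.6 0 -1;-0.1 0.2 2.6 0 -1;-0.1 0.2 3.5 0 -1;-0.1 0.2 4.3 0 -1;-0.1 0.2 4.8 0 -1;-0.1 0.2 5.1 0 -1;-0.1 0.2 5.1 0 -1"

```text
time_s: 23.7
position: [0.4589, -0.2431, 0.0638]
tool_rot: [[0.951, -0.309, 0.0], [-0.309, -0.951, 0.0], [0.0, -0.0, -1.0]]
ft_force: [0.2, 0.0, -2.0]
grip_width: 0.0186
gripper_force: 68.8
```

move_arm --series "0 0 0 0 -1;0 0 0 0 -1;0 0 0 0 -1;0 0 0 0 -1"

```text
time_s: 24.2
position: [0.4589, -0.2431, 0.0639]
tool_rot: [[0.951, -0.309, 0.0], [-0.309, -0.951, -0.0], [0.0, 0.0, -1.0]]
ft_force: [1.2, 0.7, -2.4]
grip_width: 0.0184
gripper_force: 68.8
```

```bash
python3 - <<'E'
from h import *
for c in("side","top")*2:
    im=optics.get_image(c)
    for n in("lens","stone","tray","cover","graver","jar"):
        print(c,n,[(np.round(r["point"],4).tolist(),round(r["score"],2)) for r in spotter.mark_of(n,c) if r["point"][1]<0][:2])
    if c=="side": cv2.imwrite(f"pics/{c}7.png",cv2.resize(im["pixels"][250:400,330:480],(600,600)))
s=observe();print(s["time_s"],s["position"],s["ft_force"],s["grip_width"],np.abs(s["qvel"]).max())
E
```

```text
side lens [([0.5404, -0.2698, 0.0604], 0.87)]
side stone [([0.5389, -0.2669, 0.047], 0.74)]
side tray [([0.538, -0.2696, -0.0015], 0.76)]
side cover [([0.4291, -0.0198, 0.0043], 0.72)]
side graver [([0.4589, -0.3091, 0.0024], 0.87)]
side jar [([0.6327, -0.2208, -0.0027], 0.69), ([0.54, -0.2677, 0.0457], 0.52)]
top lens [([0.5443, -0.2677, 0.0653], 0.55), ([0.5388, -0.2676, -0.0003], 0.26)]
top stone []
top tray [([0.5395, -0.2689, -0.0021], 0.58)]
top cover []
top graver []
top jar [([0.6293, -0.2231, -0.0031], 0.51)]
side lens [([0.5379, -0.267, 0.0593], 0.67), ([0.6321, -0.2231, 0.0006], 0.31)]
side stone [([0.5409, -0.2684, 0.0467], 0.66)]
side tray [([0.5384, -0.271, 0.0014], 0.69), ([0.4592, -0.2424, 0.0757], 0.55)]
side cover [([0.4249, -0.0208, 0.0049], 0.92)]
side graver [([0.4575, -0.3102, 0.0039], 0.54)]
side jar [([0.6674, -0.0105, -0.0048], 0.75), ([0.6325, -0.2214, -0.0027], 0.65)]
top lens [([0.5438, -0.2699, 0.0658], 0.58)]
top stone []
top tray [([0.5428, -0.2712, -0.0018], 0.65)]
top cover []
top graver []
top jar [([0.6302, -0.2231, -0.0019], 0.53)]
25.6 [ 0.45884187 -0.24306577  0.06380984] [ 0.31893112 -0.52251125 -1.63148397] 0.018428448472529158 0.052394700910090325
```

View pics/side7.png

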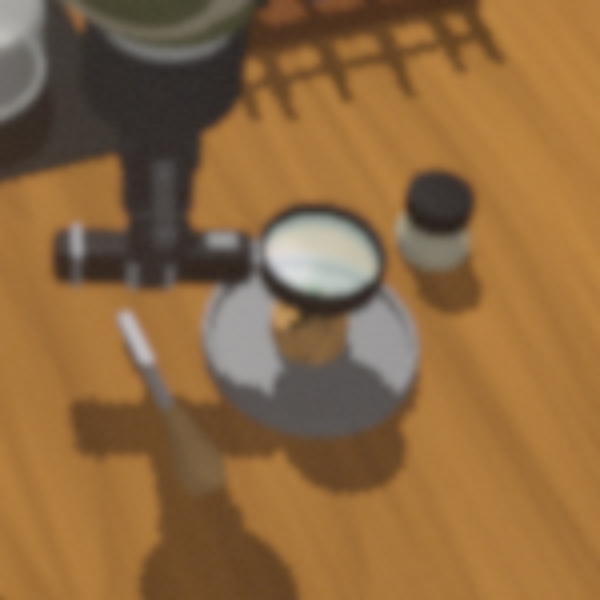

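The lens sits level over the ring: about 1 mm off centre and about 16 mm above the stone. The ring, tray, graver and jar are where they were, so I'll hand in.

```bash
python3 -c "
from rig import order
print(order.close_job())"
```

```text
the job is handed in; nothing more can be done
None
```

Job handed in at about 26 s of the 72 s allowed (no verdict was returned): the cover stands released on the mat, and the magnifier is held level about 16 mm above the stone and within about 1 mm of its centre, as measured from the cameras.

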